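# Stack the drip station on the turntable

## Robot

A 6-joint arm with a two-finger parallel gripper is mounted at the origin on the work surface. World frame = base frame: x ahead of the robot, y to its left, z up, the work surface at z = 0. Lengths are in m, angles in degrees, forces in N, time in s.
With the tool pointing down it reaches from about 0.425 to 0.925 m from the base axis. Payload 12.5 kg.
Tool frame: the origin (TCP) lies between the finger pads; the fingertips stand 22 mm ahead of it and the grasp point (between the pads) lies 3 mm ahead of it; z points along the fingers, y is the line along which they close (so a half turn about z gives the same grasp; the last joint's range is limited). The gripper opens to 85 mm and grips with 20 to 120 N. Pads are 22 mm wide; open, the fingers measure 114 mm over their backs; the gripper's body (76 mm by 85 mm) begins 54 mm behind the grasp point. The pads swing forward as they close: fully open they stand 13 mm farther back than shut.
Start: joints at [68.491, 28.126, 89.318, -0, 62.55, -6.05], TCP at [0.167, 0.602, 0.253] pointing down, gripper open.
Joint ranges: [-177.58, 177.58], [-47.91, 125.51], [2.72, 160], [-65.01, 245.01], [3.68, 167.84], [-153.87, 153.87]. Speed limits (degrees/s): [127.2, 127.2, 159.86, 180, 180, 180].

## Interface

Orientations are given as a 3x3 rotation matrix whose columns are the frame's x, y, z axes.
In Python, from bench import sense, eyes, finish_job gives the robot as it stands.
- The arm moves only by the tool apply_moves, never from a script. Its argument "plan" is text: rows parted by semicolons, each of 7 numbers parted by spaces: the turn, a rotation vector about the tool's x, y, z normalised to -1 to 1, where 1 is 0.5 rad, then the shift along the tool's x, y, z normalised to -1 to 1, where 1 is 60 mm, then the opening, from 0 (shut) to 1 (fully open). A call has 1 to 5 rows; each row shifts and turns the commanded pose from where the row before left it, along the tool's axes as they then stand; what a row does not reach is not made up. A row lasts 1/8 s, in which the tool goes at most 62.5 mm and 10.7 degrees, less where a joint would pass 70% of its speed; a pose out of reach is approached as far as the arm can. A call with a number of a shift or a turn outside -1 to 1 is refused whole. A call with a gripper value outside its range is refused whole. The fingers move at their own pace and stop on an object; the grip force is fixed at half the most. Time passes only in rows, so rows that do not move let the fingers close. It gives the time, the measured TCP pose, the force, the opening and the grip force at its end, in the units of the state.
- sense(): the state, without advancing time (a new reading comes with each control period).
- eyes.capture(name): name is "scene" or "top" or "wrist"; returns a dict with "color" (480x640x3 uint8, blue, green, red), "vertical_fov" (degrees; the focal length in pixels is half the picture's height over the tangent of half this angle, whatever the lens; pixels are square), "cx", "cy" (the principal point, pixels), "k1" (the pictures are not rectified: a ray, as slopes to the right and down, at radius r is drawn at 1 + k1 r^2 times it, then the intrinsics apply), "R" (3x3) and "t" (3): a world point X has camera coordinates R X + t; the wrist camera has in their place "hand_eye" (4x4, takes a point from camera to tool coordinates, whose origin is the TCP and whose axes are the flange's). Camera axes: x right, y down, z forward; pixel columns grow to the right and rows downward; lengths in m; the calibration is good to about 2 mm. A picture is of the moment at which its call begins: read the wrist's pose just before it. There is no depth.
- finish_job(): hands the job in; it is judged then, once.
The state is a dict: "time": time; "joint_positions": joint angles; "joint_velocities": joint speeds; "effort": joint torques, N m; "tcp_pos": TCP position; "tool_rot": TCP orientation; "force": force on the tool from outside, world axes, zero at the start; "ft_torque": the same for the moment, N m; "width": opening from 0.0 (shut) to 1.0 (fully open); "grip_force": force on a finger pad.
Only numpy, scipy, OpenCV 4.12 (cv2) and the standard library are available. Lean on these libraries where they do the work, as an engineer would, in place of code of your own. Each camera call takes 0.05 s, during which the arm holds its last target. There are 200 camera calls.

## Task

Build the drip station on the clear turntable from the bottom up, one piece after another: the grey cave upright in the middle of the turntable, the small terracotta dish on the middle of the cave's roof, the glass cup standing in that dish, and last the steel lid seated level on the cup with its plug in the mouth. Set each piece down gently without dropping or tipping it, let go of it before fetching the next, and leave the tub, bottle, pebble, spoon and large bowl where they are.

Things in the scene. Friction and masses are not known exactly. Their poses are not given: they have to be found in the camera images.
- turntable: Lazy-Susan turntable that stands fixed on the ledge: a clear acrylic platter, 160 mm across and 8 mm thick, with a thin steel ring near its edge, on a dark round foot 110 mm across that shows grey through it. Flat top 30 mm above the ledge. Origin: on its axis, at ledge height; z up. The platter turns about the axis with light friction (0.05 N m); the origin does not turn.
- cave: Grey stone-look ceramic cave, about 0.32 kg: a tunnel with a flat roof, 100 mm long (its x), 62 mm wide (its y), 60 mm high; side walls vertical and 9 mm thick, roof 12 mm thick, flat over the middle 42 mm of its width and rounded (10 mm) along both long edges; open at the -x end and closed at +x. Origin: centre of its underside; z up. Starts upright on the ledge, any yaw.
- catch_dish: Small round terracotta dish, about 70 g: 66 mm across, 24 mm high, upright side above a bevelled foot 54 mm across (the bevel ends 8 mm up), wall 4 mm; inner floor 5 mm above its underside and about 53 mm across, inner mouth 58 mm. Origin: centre of its underside; z up. Starts upright on the ledge.
- drip_cup: Clear glass cup, about 80 g, empty and open at the top: 48 mm across, 58 mm high, upright side above a tapered foot (40 mm across at the bottom, full width from 20 mm up), wall 3 mm, mouth 42 mm inside. Origin: centre of its underside; z up. Starts upright on the ledge.
- cup_lid: Round steel lid of the cup, about 50 g: a plug 29 mm across and 8 mm deep underneath, a plate 52 mm across from 8 to 12 mm height, and a round knob 14 mm across from 12 to 32 mm height to grip. Origin: centre of the plug's underside; z up. Starts on the ledge standing on its plug, knob up. Seated, the plate rests on the cup's rim with the plug inside the mouth, its origin 50 mm above the cup's.
- food_tub: Bystander, leave alone: red plastic food tub with a red twist cap, 76 mm across, 73 mm high. Origin: centre of its underside.
- dropper_bottle: Bystander, leave alone: amber bottle with a black cap, 38 mm across, 100 mm high. Origin: centre of its underside.
- pebble: Bystander, leave alone: smooth pale pebble, 54 mm across, 21 mm high. Origin: centre of its underside.
- spoon: Bystander, leave alone: stainless spoon 130 mm long lying along its x, near the robot. Origin: its underside.
- feed_bowl: Bystander, leave alone: large terracotta bowl, 104 mm across, 30 mm high, on the robot's right. Origin: centre of its underside.
Things that resemble listed ones, but are neither listed nor needed, are in the scene too. What is shaped like the catch_dish but green is not meant. Leave any blue look-alike of the drip_cup alone.

How it is judged:
By the outcome, as a careful person would: the job done as asked, in the order asked, and still so for the second after the job is handed in, with the robot touching nothing.
It also fails if it takes over 128 s, if anything falls off the work surface, if the arm or the gripper's body presses on something with over 40 N, if the wrist force passes 120 N, or if a joint passes its speed limit or range.

## Working session

There is one attempt and no reset: what is moved stays moved. The work goes in short steps, Python scripts to look and compute and a tool call to move; the robot and the scene stay as the last step left them, time stands still between calls to the robot, and variables do not carry over. Pictures are saved under pics/ and viewed, at most 15 in all, crops included, and the job is handed in when it is done.

Besides the shell and the picture viewer there is one more tool, called as name(argument=value, ...) on one line, values as JSON. apply_moves: Moves the arm, as the interface text tells. Its arguments: {"type":"object","properties":{"plan":{"type":"string"}},"required":["plan"]}

```bash
ls; mkdir -p pics
cat > h.py <<'E'
import numpy as np, cv2
from bench import sense, eyes, finish_job
def cap(n):
    s=sense(); c=eyes.capture(n)
    f=240/np.tan(np.radians(c["vertical_fov"])/2)
    c["K"]=np.array([[f,0,c["cx"]],[0,f,c["cy"]],[0,0,1.]])
    c["D"]=np.array([c["k1"],0,0,0.])
    if "hand_eye" in c:
        T=np.eye(4);T[:3,:3]=s["tool_rot"];T[:3,3]=s["tcp_pos"]
        W=T@np.array(c["hand_eye"]); c["R"]=W[:3,:3].T; c["t"]=-c["R"]@W[:3,3]
    c["R"]=np.array(c["R"]);c["t"]=np.array(c["t"]).ravel()
    return c
def ray(c,uv):
    p=cv2.undistortPoints(np.array(uv,float).reshape(-1,1,2),c["K"],c["D"]).reshape(-1,2)
    d=np.c_[p,np.ones(len(p))]@c["R"]; return -c["R"].T@c["t"],d
def onz(c,uv,z):
    o,d=ray(c,uv); return o+d*((z-o[2])/d[:,2])[:,None]
def proj(c,X):
    return cv2.projectPoints(np.array(X,float).reshape(-1,1,3),cv2.Rodrigues(c["R"])[0],c["t"],c["K"],c["D"])[0].reshape(-1,2)
E
python3 - <<'E'
from h import *
import pickle
for n in("scene","top","wrist"):
    c=cap(n);cv2.imwrite(f"pics/{n}0.png",c["color"]);pickle.dump(c,open(n+".pkl","wb"))
    print(n,c["vertical_fov"],c["k1"],-c["R"].T@c["t"],c["R"][2])
print(sense())
E
```

```text
pics
scene 44.68945903032557 -0.19800141227449355 [ 1.35143811 -0.72574766  0.96737444] [-0.59864777  0.4820607  -0.63971738]
top 45.6194623959615 0.003086855476257817 [0.31129764 0.00358509 1.25757681] [ 1.48875233e-01  8.90469331e-04 -9.88855587e-01]
wrist 60.06219248951419 -0.08061854902684547 [0.08882784 0.62332777 0.37326131] [ 0.30186121 -0.08473792 -0.94957848]
{'time': 0.15, 'joint_positions': array([ 6.84905464e+01,  2.81585356e+01,  8.93426728e+01, -1.23405045e-03,
        6.25485985e+01, -6.05082064e+00]), 'joint_velocities': array([-0.10969123, -0.11126294, -0.10756368,  0.06862071, -0.06965099,
       -0.07717431]), 'effort': array([ 2.03550306e-03, -6.18711448e+01, -2.61690563e+01, -4.63423953e-05,
        3.18984043e-03,  4.81182735e-05]), 'tcp_pos': array([0.16652224, 0.60225784, 0.25283338]), 'tool_rot': array([[-9.63825783e-01,  2.66532866e-01, -3.00948988e-04],
       [ 2.66533026e-01,  9.63825441e-01, -8.15762284e-04],
       [ 7.26348309e-05, -8.66465567e-04, -9.99999622e-01]]), 'force': array([-0.4830338 ,  0.05641877, -0.40179172]), 'ft_torque': array([-0.0292079 ,  0.03752723, -0.03888519]), 'grip_force': 0.0, 'width': 0.9972716848640111}
```

View pics/top0.png

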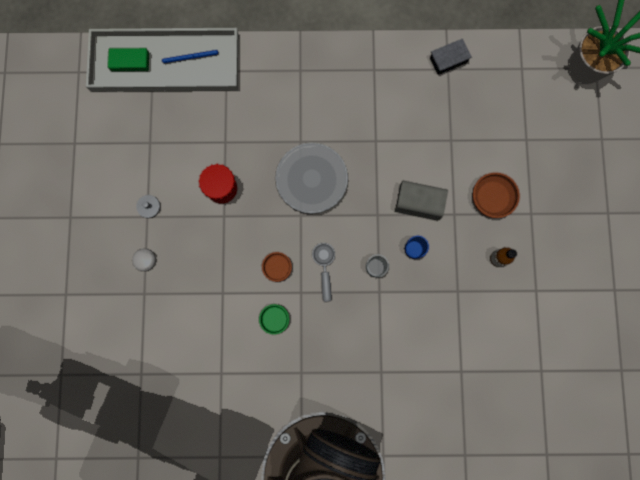

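View pics/scene0.png

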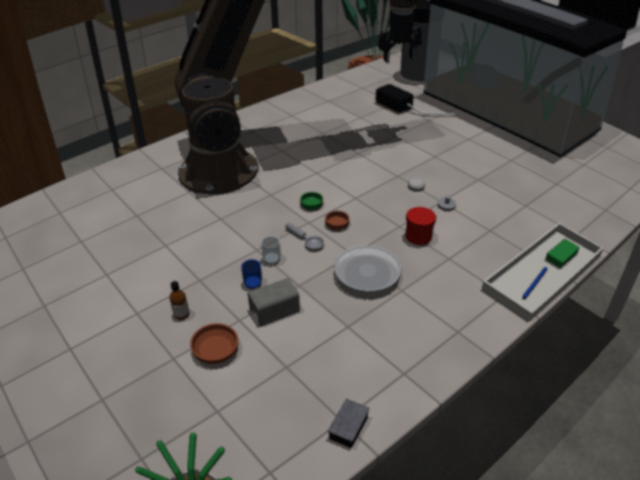

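Top view candidates: the turntable is at (312,179), the cave at (422,199) and the lid at (149,206). There are two small dishes: terracotta at (277,267) fits, green at (274,319) does not. There are two cups: clear glass at (376,266) fits, blue at (416,247) does not. The dark block at (450,57) is not the cave, because it's smaller and darker. The big terracotta bowl at (495,195) is a bystander. I'll confirm this in one enlarged crop.

Run:
```python
from h import *
import pickle
c=pickle.load(open("top.pkl","rb"));im=c["color"]
cv2.imwrite("pics/crop1.png",cv2.resize(im[135:335,230:460],None,fx=3,fy=3,interpolation=cv2.INTER_CUBIC)[:600])
h=cv2.cvtColor(im,cv2.COLOR_BGR2HSV)
def comps(m,z,name,box):
    mm=np.zeros_like(m);x0,x1,y0,y1=box;mm[y0:y1,x0:x1]=m[y0:y1,x0:x1]
    k=max(cv2.findContours(mm,cv2.RETR_EXTERNAL,cv2.CHAIN_APPROX_NONE)[0],key=cv2.contourArea)
    P=onz(c,k.reshape(-1,2),z)[:,:2].astype(np.float32)
    (x,y),r=cv2.minEnclosingCircle(P); e=cv2.fitEllipse(P)
    print(name,"px",cv2.minEnclosingCircle(k)[0],"circ",x,y,r,"ell",e[0],e[1],"rect",cv2.minAreaRect(P))
sat=((h[...,1]>110)&(h[...,2]>60)).astype(np.uint8)*255
comps(sat,.024,"dish",(255,300,245,290));comps(sat,.024,"green",(255,300,300,340));comps(sat,.058,"blue",(400,432,230,262));comps(sat,.073,"tub",(190,245,155,210))
for z in(0,): print("pix->z", onz(c,[[312,179]],.03),onz(c,[[422,198]],.06),onz(c,[[149,206]],.012),onz(c,[[376,266]],.058),onz(c,[[144,260]],.0),onz(c,[[505,256]],.1),onz(c,[[324,254]],.0))
```

```text
dish px (276.5, 266.3999938964844) circ 0.43526822328567505 0.09735962748527527 0.032652586698532104 ell (0.43533381819725037, 0.09736520051956177) (0.06170006841421127, 0.06371770799160004) rect ((0.43532267212867737, 0.09719261527061462), (0.06494596600532532, 0.06117144972085953), 44.98394775390625)
green px (273.8408508300781, 318.79119873046875) circ 0.32255929708480835 0.10242152214050293 0.03214406967163086 ell (0.3228808045387268, 0.10242606699466705) (0.06095243990421295, 0.06260649114847183) rect ((0.3235699236392975, 0.10311219841241837), (0.06154228746891022, 0.06210977956652641), 0.09148096293210983)
blue px (416.5, 247.0) circ 0.4713004529476166 -0.20205780863761902 0.02606370486319065 ell (0.47196242213249207, -0.202403724193573) (0.04405885934829712, 0.049708958715200424) rect ((0.47240522503852844, -0.20303580164909363), (0.04708132520318031, 0.04492592439055443), 89.60945892333984)
tub px (216.71311950683594, 181.43443298339844) circ 0.613767683506012 0.2219545543193817 0.039283834397792816 ell (0.6137637495994568, 0.22247685492038727) (0.07446420937776566, 0.07515395432710648) rect ((0.614071249961853, 0.22250479459762573), (0.07656022906303406, 0.07533065229654312), 31.52486801147461)
pix->z [[0.62814775 0.01916039 0.03      ]] [[ 0.57689731 -0.2168501   0.06      ]] [[0.57354311 0.38263214 0.012     ]] [[ 0.43142592 -0.11532808  0.058     ]] [[0.45404845 0.39275098 0.        ]] [[ 0.44594485 -0.37463811  0.1       ]] [[ 0.4647357  -0.00628268  0.        ]]
```

View pics/crop1.png

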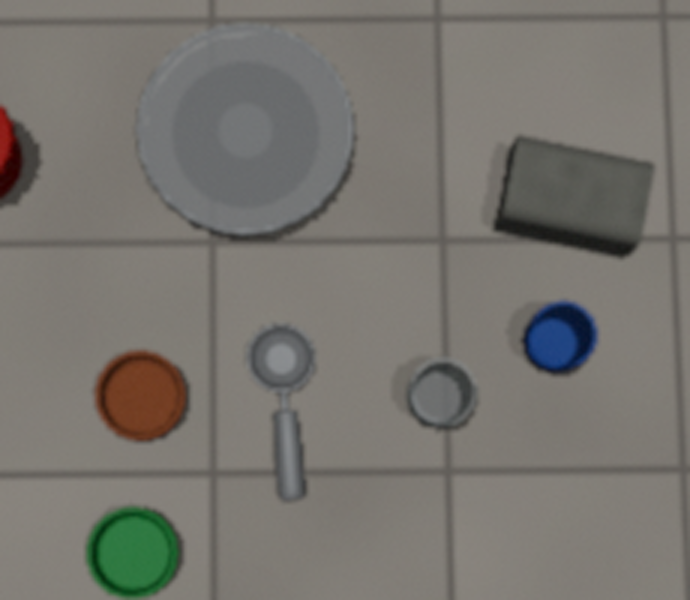

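The crop confirms them: terracotta dish at (142,395), clear cup at (441,393) with the blue one at (560,337), cave at (575,195) with its long axis roughly along world y, and turntable at (246,130). Next is a planner helper, then I move.

```bash
cat >> h.py <<'E'
from scipy.spatial.transform import Rotation as Rn, Slerp
def yawR(a):  # tool down, tool y axis at angle a (deg) in world
    a=np.radians(a);y=np.array([np.cos(a),np.sin(a),0]);z=np.array([0,0,-1.]);return np.c_[np.cross(y,z),y,z]
def plan(p,a,g,step=.055,p0=None,a0=None):
    s=sense();p0=np.array(s["tcp_pos"] if p0 is None else p0);R0=np.array(s["tool_rot"]) if a0 is None else yawR(a0)
    R1=yawR(a);p=np.array(p,float)
    ang=np.linalg.norm(Rn.from_matrix(R0.T@R1).as_rotvec())
    n=int(max(1,np.ceil(ang/.18),np.ceil(np.linalg.norm(p-p0)/step)))
    S=Slerp([0,1],Rn.from_matrix([R0,R1]))
    print("now",np.round(s["tcp_pos"],4),"rows",n)
    for i in range(n):
        A=S(i/n).as_matrix();B=S((i+1)/n).as_matrix()
        r=Rn.from_matrix(A.T@B).as_rotvec()/.5; d=A.T@(p-p0)/n/.06
        print(*["%.3f"%v for v in r],*["%.3f"%v for v in d],g,end=";\n" if i%5<4 else ";\n--\n")
E
python3 - <<'E'
from h import *
plan([.55,.25,.25],30,1)
plan([.56,-.2169,.25],-10.8,1,p0=[.55,.25,.25],a0=30)
E
```

```text
now [0.1665 0.6023 0.2528] rows 10
-0.000 0.000 0.155 -0.772 -0.396 0.005 1;
-0.000 0.000 0.155 -0.801 -0.334 0.005 1;
-0.000 0.000 0.155 -0.824 -0.271 0.005 1;
-0.000 0.000 0.155 -0.843 -0.206 0.005 1;
-0.000 0.000 0.155 -0.856 -0.140 0.005 1;
--
-0.000 0.000 0.155 -0.865 -0.073 0.005 1;
-0.000 0.000 0.155 -0.868 -0.006 0.005 1;
-0.000 0.000 0.155 -0.866 0.062 0.005 1;
-0.000 0.000 0.155 -0.858 0.129 0.005 1;
-0.000 0.000 0.155 -0.846 0.195 0.005 1;
--
now [0.1665 0.6023 0.2528] rows 9
0.000 0.000 0.158 -0.758 -0.416 0.000 1;
0.000 0.000 0.158 -0.789 -0.355 0.000 1;
0.000 0.000 0.158 -0.814 -0.292 0.000 1;
0.000 0.000 0.158 -0.835 -0.226 0.000 1;
0.000 0.000 0.158 -0.850 -0.160 0.000 1;
--
0.000 0.000 0.158 -0.860 -0.092 0.000 1;
0.000 0.000 0.158 -0.865 -0.024 0.000 1;
0.000 0.000 0.158 -0.864 0.045 0.000 1;
0.000 0.000 0.158 -0.857 0.113 0.000 1;
```

apply_moves(plan="0 0 0.155 -0.77 -0.40 0 1;0 0 0.155 -0.80 -0.33 0 1;0 0 0.155 -0.82 -0.27 0 1;0 0 0.155 -0.84 -0.21 0 1;0 0 0.155 -0.86 -0.14 0 1")

```text
time: 0.78
tcp_pos: [0.3589, 0.4251, 0.2533]
tool_rot: [[-0.79, 0.613, -0.0], [0.613, 0.79, 0.0], [0.0, 0.0, -1.0]]
force: [0.2, 1.2, 0.9]
width: 1.0
grip_force: 0.0
```

apply_moves(plan="0 0 0.155 -0.87 -0.07 0 1;0 0 0.155 -0.87 -0.01 0 1;0 0 0.155 -0.87 0.06 0 1;0 0 0.155 -0.86 0.13 0 1;0 0 0.155 -0.85 0.20 0 1")

```text
time: 1.4
tcp_pos: [0.552, 0.2486, 0.2532]
tool_rot: [[-0.5, 0.866, -0.0], [0.866, 0.5, 0.0], [0.0, -0.0, -1.0]]
force: [-0.6, 0.4, -0.7]
width: 1.001
grip_force: 0.0
```

apply_moves(plan="0 0 0.158 -0.76 -0.42 0 1;0 0 0.158 -0.79 -0.36 0 1;0 0 0.158 -0.81 -0.29 0 1;0 0 0.158 -0.83 -0.23 0 1;0 0 0.158 -0.85 -0.16 0 1")

```text
time: 2.02
tcp_pos: [0.5563, -0.011, 0.2532]
tool_rot: [[-0.128, 0.992, -0.0], [0.992, 0.128, 0.0], [0.0, -0.0, -1.0]]
force: [0.9, -0.2, -0.4]
width: 0.999
grip_force: 0.0
```

Run:
```python
from h import *
import pickle
c=cap("wrist");cv2.imwrite("pics/w1.png",c["color"]);pickle.dump(c,open("w1.pkl","wb"))
print(proj(c,[.628,.019,.03]))
plan([.54,-.2169,.25],-10.8,1)
```

```text
[[414.07205277 181.03750949]]
now [ 0.5565 -0.0158  0.2532] rows 4
0.000 0.001 0.155 -0.823 -0.171 0.014 1;
0.000 0.001 0.155 -0.834 -0.106 0.014 1;
0.000 0.001 0.155 -0.840 -0.041 0.014 1;
0.000 0.001 0.155 -0.841 0.024 0.013 1;
```

View pics/w1.png

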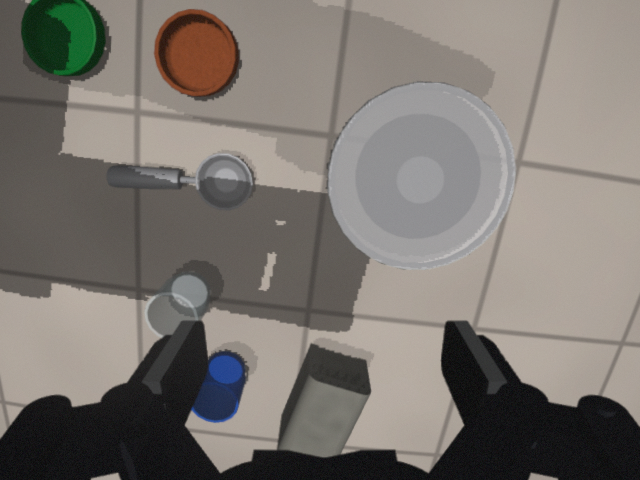

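The wrist picture shows the turntable at (421,176), the dish at (197,53), the cup rim at (172,315) and the near end of the cave at (338,370). I'll fit the turntable in both views and go over the cave.

apply_moves(plan="0 0 0.155 -0.82 -0.17 0.01 1;0 0 0.155 -0.83 -0.11 0.01 1;0 0 0.155 -0.84 -0.04 0.01 1;0 0 0.155 -0.84 0.02 0.01 1;0 0 0 0 0 0 1")

```text
time: 2.7
tcp_pos: [0.5408, -0.213, 0.2504]
tool_rot: [[0.182, 0.983, -0.0], [0.983, -0.182, 0.0], [-0.0, -0.0, -1.0]]
force: [0.2, 0.3, 0.6]
width: 1.001
grip_force: 0.0
```

Run:
```python
from h import *
import pickle
for f,b in(("top.pkl",(255,370,130,230)),("w1.pkl",(310,540,60,290))):
    c=pickle.load(open(f,"rb"));im=c["color"].astype(int);x0,x1,y0,y1=b
    ch=(im[...,2]-im[...,0]);m=np.zeros(ch.shape,np.uint8);m[y0:y1,x0:x1]=((ch<6)[y0:y1,x0:x1])*255
    m=cv2.morphologyEx(m,cv2.MORPH_OPEN,np.ones((3,3),np.uint8))
    k=max(cv2.findContours(m,cv2.RETR_EXTERNAL,cv2.CHAIN_APPROX_NONE)[0],key=cv2.contourArea)
    P=onz(c,cv2.convexHull(k).reshape(-1,2),.03)[:,:2].astype(np.float32)
    print(f,cv2.minEnclosingCircle(P),cv2.fitEllipse(P))
c=pickle.load(open("w1.pkl","rb"));h=cv2.cvtColor(c["color"],cv2.COLOR_BGR2HSV)
m=np.zeros((480,640),np.uint8);m[:105,145:250]=((h[...,1]>110)&(h[...,0]<20))[:105,145:250]*255
k=max(cv2.findContours(m,cv2.RETR_EXTERNAL,cv2.CHAIN_APPROX_NONE)[0],key=cv2.contourArea)
P=onz(c,k.reshape(-1,2),.024)[:,:2].astype(np.float32);print("dish",cv2.minEnclosingCircle(P),cv2.fitEllipse(P))
c=cap("wrist");cv2.imwrite("pics/w2.png",c["color"]);pickle.dump(c,open("w2.pkl","wb"));print(sense()["tcp_pos"])
```

```text
top.pkl ((0.6310529708862305, 0.019439665600657463), 0.08267664164304733) ((0.6310229897499084, 0.020158687606453896), (0.16100569069385529, 0.16454792022705078), 113.10118103027344)
w1.pkl ((0.634026825428009, 0.019388552755117416), 0.08021029084920883) ((0.6342622637748718, 0.01979624666273594), (0.15864650905132294, 0.15912047028541565), 101.11105346679688)
dish ((0.4400671720504761, 0.09618772566318512), 0.033809781074523926) ((0.43987134099006653, 0.09643535315990448), (0.06388205289840698, 0.06662695854902267), 71.93190002441406)
[ 0.5409225  -0.21137877  0.25043582]
```

View pics/w2.png

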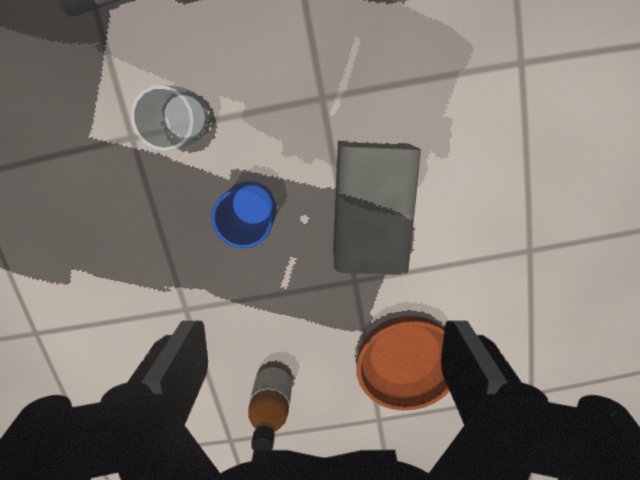

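Run:
```python
from h import *
import pickle
c=pickle.load(open("w2.pkl","rb"))
cv2.imwrite("pics/crop2.png",cv2.resize(c["color"][125:285,320:440],None,fx=3.7,fy=3.7,interpolation=cv2.INTER_CUBIC))
```

```text
(no output)
```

View pics/crop2.png

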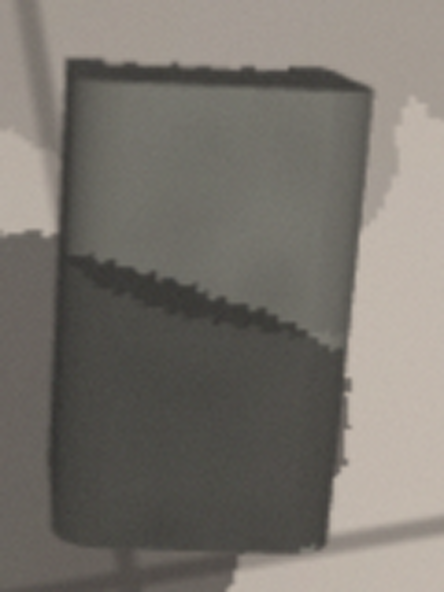

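The crop shows the whole roof. The far edge runs (70,77)–(370,90), the near edge is at y≈547, and the right silhouette runs (372,95)–(327,545).

Run:
```python
from h import *
import pickle
c=pickle.load(open("w2.pkl","rb"))
g=lambda *p:[(320+x/3.7,125+y/3.7) for x,y in p]
print("right",onz(c,g((371,95),(328,540)),.055)[:,:2])
print("left z0",onz(c,g((65,62),(52,515)),.0)[:,:2])
print("ends far",onz(c,g((100,79),(340,89)),.06)[:,:2]," near",onz(c,g((100,547),(300,550)),.06)[:,:2])
o=-c["R"].T@c["t"];print(o)
```

```text
right [[ 0.62076818 -0.17860971]
 [ 0.60030704 -0.27392936]]
left z0 [[ 0.56146836 -0.165793  ]
 [ 0.53837164 -0.27821302]]
ends far [[ 0.56682447 -0.16519975]
 [ 0.61373468 -0.17563957]]  near [[ 0.55020624 -0.26419918]
 [ 0.59325288 -0.27293571]]
[ 0.55582115 -0.13412549  0.37084481]
```

Run:
```python
from h import *
plan([.5812,-.2196,.12],-11.9,1)
plan([.5812,-.2196,.035],-11.9,1,p0=[.5812,-.2196,.12],a0=-11.9,step=.045)
```

```text
now [ 0.5409 -0.2114  0.2504] rows 3
-0.000 -0.000 0.018 -0.005 0.229 0.724 1;
-0.000 -0.000 0.018 -0.003 0.229 0.725 1;
-0.000 -0.000 0.018 -0.001 0.229 0.725 1;
now [ 0.5409 -0.2114  0.2504] rows 2
0.000 0.000 0.000 0.000 0.000 0.708 1;
0.000 0.000 0.000 0.000 0.000 0.708 1;
```

apply_moves(plan="0 0 0.018 0 0.23 0.724 1;0 0 0.018 0 0.23 0.724 1;0 0 0.018 0 0.23 0.724 1;0 0 0 0 0 0 1;0 0 0 0 0 0 1")

```text
time: 3.38
tcp_pos: [0.5822, -0.2173, 0.122]
tool_rot: [[0.203, 0.979, 0.001], [0.979, -0.203, -0.0], [-0.0, 0.001, -1.0]]
force: [-0.3, -0.2, 0.1]
width: 0.998
grip_force: 0.0
```

Run:
```python
from h import *
plan([.5812,-.2196,.036],-11.9,1,step=.025)
```

```text
now [ 0.5822 -0.2173  0.122 ] rows 4
0.000 0.000 0.001 -0.010 -0.003 0.358 1;
0.000 0.000 0.001 -0.010 -0.003 0.358 1;
0.000 0.000 0.001 -0.010 -0.002 0.358 1;
0.000 0.000 0.001 -0.010 -0.002 0.358 1;
```

apply_moves(plan="0 0 0.005 -0.01 -0.004 0.36 1;0 0 0 -0.01 0 0.36 1;0 0 0 -0.01 0 0.36 1;0 0 0 -0.01 0 0.36 1;0 0 0 0 0 0 1")

```text
time: 4.0
tcp_pos: [0.5812, -0.2201, 0.0351]
tool_rot: [[0.207, 0.978, 0.0], [0.978, -0.207, -0.0], [0.0, 0.0, -1.0]]
force: [0.2, 0.1, 0.1]
width: 1.0
grip_force: 0.0
```

apply_moves(plan="0 0 0 0 0 0 0.3;0 0 0 0 0 0 0.3;0 0 0 0 0 0 0.3;0 0 0 0 0 0 0.3;0 0 0 0 0 0 0.3")

```text
time: 4.62
tcp_pos: [0.5819, -0.2204, 0.0363]
tool_rot: [[0.207, 0.978, 0.002], [0.978, -0.207, -0.001], [-0.001, 0.002, -1.0]]
force: [-0.3, 1.2, 8.4]
width: 0.722
grip_force: 66.0
```

apply_moves(plan="0 0 0 0 0 -0.3 0.3;0 0 0 0 0 -0.5 0.3;0 0 0 0 0 -0.5 0.3;0 0 0 0 0 -0.5 0.3;0 0 0 0 0 0 0.3")

```text
time: 5.25
tcp_pos: [0.5821, -0.2205, 0.1454]
tool_rot: [[0.207, 0.978, 0.005], [0.978, -0.207, -0.002], [-0.001, 0.005, -1.0]]
force: [-0.3, 0.7, -2.7]
width: 0.719
grip_force: 66.2
```

Run:
```python
from h import *
s=sense();print(s["width"],s["force"],s["grip_force"])
plan([.633,.0196,.14],-11.9,.3,step=.045)
```

```text
0.7193810189897125 [-0.32199088  0.71575089 -2.73277343] 66.20164677500725
now [ 0.5821 -0.2205  0.1454] rows 6
0.002 0.000 -0.000 0.682 0.000 0.014 0.3;
0.002 0.000 -0.000 0.682 0.000 0.014 0.3;
0.002 0.000 -0.000 0.682 0.001 0.015 0.3;
0.002 0.000 -0.000 0.682 0.001 0.015 0.3;
0.002 0.000 -0.000 0.682 0.001 0.015 0.3;
--
0.002 0.000 -0.000 0.682 0.001 0.015 0.3;
```

apply_moves(plan="0.002 0 0 0.4 0 0.01 0.3;0.002 0 0 0.7 0 0.01 0.3;0.002 0 0 0.8 0 0.01 0.3;0.002 0 0 0.8 0 0.01 0.3;0.002 0 0 0.8 0 0.02 0.3")

```text
time: 5.88
tcp_pos: [0.6245, -0.0132, 0.1378]
tool_rot: [[0.207, 0.978, -0.006], [0.978, -0.207, 0.001], [-0.0, -0.006, -1.0]]
force: [0.9, 0.5, -2.6]
width: 0.718
grip_force: 66.2
```

apply_moves(plan="0.002 0 0 0.4 0 0.02 0.3;0 0 0 0.19 0 0 0.3;0 0 0 0 0 0 0.3;0 0 0 0 0 0 0.3")

```text
time: 6.38
tcp_pos: [0.6319, 0.0189, 0.1372]
tool_rot: [[0.208, 0.978, -0.006], [0.978, -0.208, 0.001], [-0.0, -0.006, -1.0]]
force: [0.4, -1.3, -2.0]
width: 0.718
grip_force: 66.1
```

Run:
```python
from h import *
import pickle
c=cap("top");pickle.dump(c,open("t2.pkl","wb"))
plan([.633,.0196,.070],-11.9,.3,step=.018)
```

```text
now [0.6319 0.0188 0.1373] rows 4
-0.003 0.000 -0.001 0.004 0.005 0.281 0.3;
-0.003 0.000 -0.001 0.004 0.005 0.281 0.3;
-0.003 0.000 -0.001 0.004 0.005 0.281 0.3;
-0.003 0.000 -0.001 0.004 0.004 0.281 0.3;
```

apply_moves(plan="-0.003 0 -0.001 0.004 0.005 0.28 0.3;-0.003 0 -0.001 0.004 0.005 0.28 0.3;-0.003 0 -0.001 0.004 0.005 0.28 0.3;-0.003 0 -0.001 0.004 0.005 0.26 0.3;0 0 0 0 0 0 0.3")

```text
time: 7.05
tcp_pos: [0.6326, 0.0207, 0.0697]
tool_rot: [[0.205, 0.979, -0.002], [0.979, -0.205, 0.0], [-0.0, -0.002, -1.0]]
force: [0.4, 0.1, -2.7]
width: 0.716
grip_force: 66.0
```

apply_moves(plan="0 0 0 0 0 0.02 0.3;0 0 0 0 0 0.02 0.3;0 0 0 0 0 0.01 0.3;0 0 0 0 0 0 0.3")

```text
time: 7.55
tcp_pos: [0.6332, 0.0206, 0.0686]
tool_rot: [[0.205, 0.979, 0.0], [0.979, -0.205, 0.0], [0.0, 0.0, -1.0]]
force: [0.5, -0.5, -2.7]
width: 0.714
grip_force: 66.0
```

apply_moves(plan="0 0 0 0 0 0.015 0.3;0 0 0 0 0 0.015 0.3;0 0 0 0 0 0 0.3;0 0 0 0 0 0 0.3")

```text
time: 8.05
tcp_pos: [0.6332, 0.0206, 0.0666]
tool_rot: [[0.205, 0.979, 0.0], [0.979, -0.205, 0.0], [0.0, -0.0, -1.0]]
force: [0.0, -0.1, -2.1]
width: 0.717
grip_force: 66.0
```

apply_moves(plan="0 0 0 0 0 0.012 0.3;0 0 0 0 0 0 0.3;0 0 0 0 0 0.01 0.3;0 0 0 0 0 0 0.3")

```text
time: 8.55
tcp_pos: [0.6332, 0.0206, 0.0663]
tool_rot: [[0.205, 0.979, 0.001], [0.979, -0.205, 0.0], [0.0, 0.001, -1.0]]
force: [-5.1, 0.5, 9.9]
width: 0.715
grip_force: 67.5
```

apply_moves(plan="0 0 0 0 0 0 0.74;0 0 0 0 0 0 0.8;0 0 0 0 0 0 0.9;0 0 0 0 0 0 1;0 0 0 0 0 0 1")

```text
time: 9.18
tcp_pos: [0.6332, 0.0206, 0.0652]
tool_rot: [[0.205, 0.979, 0.0], [0.979, -0.205, 0.0], [0.0, -0.0, -1.0]]
force: [-0.0, -0.9, 0.2]
width: 1.0
grip_force: 0.0
```

apply_moves(plan="0 0 0 0 0 -0.3 1;0 0 0 0 0 -0.7 1;0 0 0 0 0 -0.9 1;0 0 0 -0.5 0 -0.9 1;0 0 0 0.3 0 0 1")

```text
time: 9.8
tcp_pos: [0.6317, 0.0069, 0.2392]
tool_rot: [[0.208, 0.978, 0.009], [0.978, -0.208, -0.001], [0.001, 0.009, -1.0]]
force: [0.0, 0.2, 0.2]
width: 0.998
grip_force: 0.0
```

Run:
```python
from h import *
import pickle
c=cap("wrist");pickle.dump(c,open("w3.pkl","wb"));print(sense()["tcp_pos"])
cv2.imwrite("pics/w3.png",c["color"])
```

```text
[0.63130943 0.01002378 0.23645181]
```

View pics/w3.png

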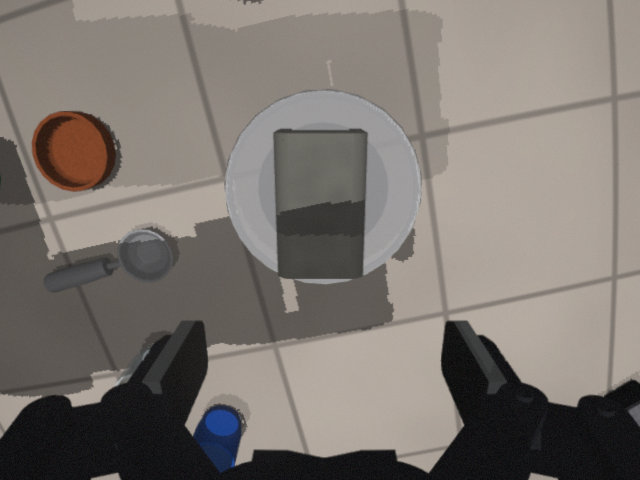

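The cave stands upright on the platter. Its roof runs from x 275 to 366 and y 130 to 278, and the platter outline is centred around (322,187). I'll measure the offset.

Run:
```python
from h import *
import pickle
c=pickle.load(open("w3.pkl","rb"));im=c["color"].astype(int)
# platter edge: radial search for warm->neutral transition
ch=cv2.GaussianBlur((im[...,2]-im[...,0]).astype(np.float32),(3,3),0)
pts=[]
for a in np.radians(np.r_[np.arange(0,70,3),np.arange(110,360,3)]):
    r=np.arange(86,112,.5);u=321+r*np.cos(a);v=187-0+r*np.sin(a)
    p=cv2.remap(ch,u.astype(np.float32)[None],v.astype(np.float32)[None],1)[0]
    g=np.convolve(p,np.r_[np.ones(6),-np.ones(6)],'valid');i=g.argmax();pts.append((u[i+6],v[i+6]))
P=onz(c,pts,.03)[:,:2].astype(np.float32)
def fit(P):
    for _ in range(4):
        A=np.c_[2*P,np.ones(len(P))];s=np.linalg.lstsq(A,(P**2).sum(1),rcond=None)[0];r=np.sqrt(s[2]+s[0]**2+s[1]**2)
        e=np.hypot(*(P-s[:2]).T)-r;k=abs(e)<max(.001,2*e.std());P=P[k]
    return s[:2],r,len(P),e.std()
print("platter",fit(P))
gray=cv2.cvtColor(c["color"],cv2.COLOR_BGR2GRAY)
for v in(145,170,195,250,265): 
    row=cv2.GaussianBlur(gray[v-2:v+3].astype(np.float32).mean(0)[None],(3,1),0)[0];d=np.diff(row);print(v,230+d[230:310].argmin(),340+d[340:400].argmax(),end=" | ")
for u in(290,320,350):
    col=gray[:,u-2:u+3].astype(float).mean(1);d=np.diff(col);print(u,[ (i,int(d[i])) for i in range(115,300) if abs(d[i])>9])
```

```text
platter (array([0.63535723, 0.01991602]), np.float64(0.07954434089756719), 105, np.float64(0.00025264084365278933))
145 273 366 | 170 273 366 | 195 274 365 | 250 276 363 | 265 277 362 | 290 [(127, -22), (128, -42), (129, -21), (131, 9), (132, 21), (133, 15), (208, -11), (209, -27), (235, 9), (277, 14), (278, 62), (279, 12)]
320 [(128, -13), (129, -44), (130, -17), (132, 20), (133, 14), (202, -17), (203, -22), (277, 16), (278, 63), (282, -10), (283, -43)]
350 [(127, -26), (128, -39), (129, -17), (132, 20), (133, 16), (199, -16), (200, -9), (202, -9), (277, 11), (278, 49), (279, -17), (280, -17)]
```

Run:
```python
from h import *
import pickle
c=pickle.load(open("w3.pkl","rb"))
a=onz(c,[(320,132.5),(320,278.5)],.09)[:,:2];v=a[0]-a[1];L=np.linalg.norm(v);print(a,L)
e=onz(c,[(290,132.5),(350,132.5),(290,278.5),(350,278.3)],.09)[:,:2];print(np.degrees(np.arctan2(*(e[1]-e[0])[::-1])),np.degrees(np.arctan2(*(e[3]-e[2])[::-1])))
s=onz(c,[(273.9,158),(366.6,158),(276.5,257),(363.2,257)],.083)[:,:2];print(s,np.linalg.norm(s[1]-s[0]),np.linalg.norm(s[3]-s[2]))
u=np.array([.9785,-.2062]);w=np.array([.2062,.9785])
ctr=u*(s@u).mean()+w*(a@w).mean();print("cave",ctr, "off from platter",ctr-[.6354,.0199])
```

```text
[[ 0.64389721  0.07007455]
 [ 0.6228763  -0.02768498]] 0.09999402822244527
-12.017836662684017 -11.939515552655752
[[ 0.61060044  0.05998849]
 [ 0.67047043  0.0472221 ]
 [ 0.59550424 -0.00794039]
 [ 0.6557586  -0.0208863 ]] 0.061215979729010904 0.06162941966228996
cave [0.63340669 0.0211876 ] off from platter [-0.00199331  0.0012876 ]
```

Run:
```python
from h import *
import pickle
c=pickle.load(open("w3.pkl","rb"));h=cv2.cvtColor(c["color"],cv2.COLOR_BGR2HSV)
m=np.zeros((480,640),np.uint8);m[95:205,20:130]=((h[...,1]>110)&(h[...,0]<20))[95:205,20:130]*255
k=max(cv2.findContours(m,cv2.RETR_EXTERNAL,cv2.CHAIN_APPROX_NONE)[0],key=cv2.contourArea)
P=onz(c,k.reshape(-1,2),.024)[:,:2].astype(np.float32);print("dish",cv2.minEnclosingCircle(P),cv2.fitEllipse(P))
plan([.46,.10,.22],-12,1)
```

```text
dish ((0.44248953461647034, 0.09629141539335251), 0.036046095192432404) ((0.44217705726623535, 0.096512071788311), (0.06402477622032166, 0.0715767964720726), 86.36529541015625)
now [0.6313 0.01   0.2365] rows 4
0.002 -0.001 0.001 0.220 -0.776 0.065 1;
0.002 -0.001 0.001 0.219 -0.776 0.066 1;
0.002 -0.001 0.001 0.219 -0.776 0.067 1;
0.002 -0.001 0.001 0.219 -0.776 0.068 1;
```

apply_moves(plan="0 0 0 0.2 -0.6 0.05 1;0 0 0 0.23 -0.8 0.05 1;0 0 0 0.23 -0.85 0.05 1;0 0 0 0.2 -0.8 0.05 1;0 0 0 0 0 0 1")

```text
time: 10.48
tcp_pos: [0.4591, 0.0984, 0.2209]
tool_rot: [[0.202, 0.979, -0.003], [0.979, -0.202, 0.0], [-0.001, -0.003, -1.0]]
force: [0.3, 1.0, 0.3]
width: 1.0
grip_force: 0.0
```

```bash
cat >> h.py <<'E'
def orange(c,z,minA=800):
    h=cv2.cvtColor(c["color"],cv2.COLOR_BGR2HSV);m=((h[...,1]>110)&(h[...,0]<20)&(h[...,2]>40)).astype(np.uint8)*255
    for k in cv2.findContours(m,cv2.RETR_EXTERNAL,cv2.CHAIN_APPROX_NONE)[0]:
        if cv2.contourArea(k)>minA:
            P=onz(c,k.reshape(-1,2),z)[:,:2].astype(np.float32);print("orange px",cv2.minEnclosingCircle(k),"\n",cv2.minEnclosingCircle(P),cv2.fitEllipse(P))
E
python3 - <<'E'
from h import *
c=cap("wrist");orange(c,.024);cv2.imwrite("pics/w4.png",c["color"])
plan([.441,.0965,.1],-12,1)
E
```

```text
orange px ((299.72503662109375, 217.31777954101562), 40.80326461791992) 
 ((0.4390574097633362, 0.09769221395254135), 0.03311842679977417) ((0.43875816464424133, 0.09761566668748856), (0.06329071521759033, 0.0649348720908165), 162.01174926757812)
orange px ((526.6550903320312, 6.849846363067627), 73.66417694091797) 
 ((0.6305423974990845, 0.21932247281074524), 0.05426406487822533) ((0.6234654784202576, 0.20609566569328308), (0.03953596204519272, 0.11877496540546417), 83.95751953125)
now [0.4611 0.0978 0.2212] rows 3
-0.001 0.000 0.003 -0.030 -0.108 0.673 1;
-0.001 0.000 0.003 -0.030 -0.108 0.673 1;
-0.001 0.000 0.003 -0.030 -0.108 0.673 1;
```

apply_moves(plan="0 0 0 -0.03 -0.12 0.6 1;0 0 0 -0.03 -0.12 0.6 1;0 0 0 -0.02 -0.12 0.6 1;0 0 0 0 0 0.4 1;0 0 0 0 0 0 1")

```text
time: 11.15
tcp_pos: [0.4401, 0.0964, 0.0877]
tool_rot: [[0.205, 0.979, -0.003], [0.979, -0.205, -0.0], [-0.001, -0.003, -1.0]]
force: [0.4, -0.4, 0.3]
width: 0.998
grip_force: 0.0
```

Run:
```python
from h import *
plan([.439,.0975,.0245],-12,1,step=.018)
```

```text
now [0.4401 0.0964 0.0877] rows 4
-0.002 0.000 0.001 0.004 -0.005 0.263 1;
-0.002 0.000 0.001 0.004 -0.005 0.263 1;
-0.002 0.000 0.001 0.004 -0.005 0.263 1;
-0.002 0.000 0.001 0.004 -0.005 0.263 1;
```

apply_moves(plan="-0.002 0 0.001 0.004 -0.005 0.26 1;-0.002 0 0.001 0.004 -0.005 0.26 1;0 0 0.001 0.004 -0.005 0.26 1;0 0 0.001 0.004 -0.005 0.23 1;0 0 0 0 0 0 1")

```text
time: 11.78
tcp_pos: [0.4393, 0.0978, 0.0283]
tool_rot: [[0.207, 0.978, 0.001], [0.978, -0.207, -0.0], [-0.0, 0.001, -1.0]]
force: [0.3, 0.7, 0.2]
width: 0.999
grip_force: 0.0
```

apply_moves(plan="0 0 0 0 0 0 0.85;0 0 0 0 0 0 0.8;0 0 0 0 0 0 0.7;0 0 0 0 0 0 0.6;0 0 0 0 0 0 0.6")

```text
time: 12.4
tcp_pos: [0.4395, 0.0979, 0.0299]
tool_rot: [[0.207, 0.978, 0.004], [0.978, -0.207, -0.0], [0.001, 0.004, -1.0]]
force: [-3.6, -0.7, 17.2]
width: 0.743
grip_force: 61.2
```

Run:
```python
from h import *
c=cap("wrist");orange(c,.024);cv2.imwrite("pics/w5.png",c["color"])
d=cap("scene");u=proj(d,[.44,.097,.02])[0].astype(int);print(u)
i=cv2.resize(d["color"][u[1]-50:u[1]+50,u[0]-60:u[0]+60],(600,500),interpolation=cv2.INTER_CUBIC)
cv2.imwrite("pics/w5b.png",np.hstack([cv2.resize(c["color"][240:],(400,150)),cv2.resize(i,(360,150))])) 
cv2.imwrite("pics/w5.png",np.vstack([c["color"][180:480],cv2.resize(i,(640,534))[120:400]]))
```

```text
orange px ((323.8410339355469, 339.392578125), 91.74956512451172) 
 ((0.43967464566230774, 0.09944086521863937), 0.034899961203336716) ((0.4399197995662689, 0.09889140725135803), (0.06373458355665207, 0.06844991445541382), 163.11293029785156)
[337 218]
```

View pics/w5.png

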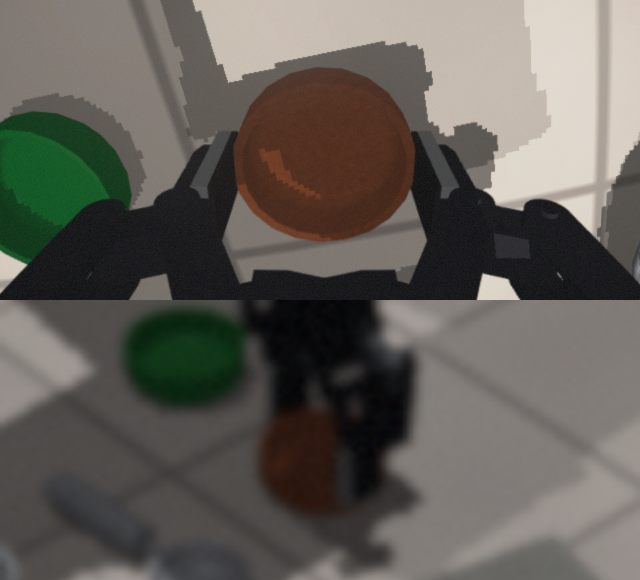

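Run:
```python
from h import *
c=cap("wrist");s=sense()
a=np.radians(np.arange(0,360,2));p=s["tcp_pos"];print(p)
ring=lambda r,z:proj(c,np.c_[p[0]+r*np.cos(a),p[1]+r*np.sin(a),0*a+z])
for n,r,z in(("rim",.033,.024),("rim in",.029,.024),("bevel",.033,.008),("floor",.0265,.005)):
    q=ring(r,z);print(n,q.min(0).round(1),q.max(0).round(1))
# edges down the column through centre
col=c["color"][:,318:330].astype(float).mean(1);d=np.abs(np.diff(col,axis=0)).sum(1)
print([(i,int(d[i])) for i in range(235,440) if d[i]>7])
```

```text
[0.43947698 0.09786158 0.02985567]
rim [229.5 258.3] [417.1 420.7]
rim in [240.9 269.8] [405.7 412.3]
bevel [238.2 242.8] [408.3 393.5]
floor [256.1 256.8] [390.4 376.1]
[(246, 42), (247, 42), (248, 12), (331, 7), (378, 12), (414, 10), (416, 14), (417, 20), (420, 36), (421, 39), (422, 12), (423, 15), (424, 18), (425, 18), (426, 15), (427, 9)]
```

The dish is level in the grip: predicted rim and floor rows match to about 2 px. Lifting.

apply_moves(plan="0 0 0 0 0 -0.2 0.6;0 0 0 0 0 -0.5 0.6;0 0 0 0 0 -0.9 0.6;0 0 0 0 0 -0.9 0.6;0 0 0 0 0 -0.3 0.6")

```text
time: 13.18
tcp_pos: [0.4393, 0.098, 0.2002]
tool_rot: [[0.207, 0.978, 0.007], [0.978, -0.207, 0.0], [0.001, 0.007, -1.0]]
force: [-0.4, 0.3, -1.7]
width: 0.736
grip_force: 66.2
```

Run:
```python
from h import *
s=sense();print(s["width"],s["force"],s["grip_force"])
plan([.6334,.0212,.19],-12,.6,step=.045)
```

```text
0.7361075396500388 [-0.35536833  0.30968314 -1.67115516] 66.20492190719233
now [0.4393 0.098  0.2002] rows 5
0.003 -0.001 0.000 -0.116 0.686 0.038 0.6;
0.003 -0.001 0.000 -0.116 0.686 0.038 0.6;
0.003 -0.001 0.000 -0.116 0.686 0.037 0.6;
0.003 -0.001 0.000 -0.116 0.686 0.036 0.6;
0.003 -0.001 0.000 -0.116 0.686 0.035 0.6;
--
```

apply_moves(plan="0.002 0 0 -0.07 0.4 0 0.6;0.002 0 0 -0.12 0.7 0 0.6;0.002 0 0 -0.14 0.86 0 0.6;0.002 0 0 -0.14 0.86 0 0.6;0.002 0 0 -0.11 0.61 0.17 0.6")

```text
time: 13.8
tcp_pos: [0.6347, 0.0203, 0.1874]
tool_rot: [[0.207, 0.978, -0.001], [0.978, -0.207, 0.001], [0.0, -0.001, -1.0]]
force: [-0.2, -0.1, -1.0]
width: 0.738
grip_force: 66.2
```

apply_moves(plan="0 0 0 0 0 0 0.6;0 0 0 0 0 0 0.6")

```text
time: 14.05
tcp_pos: [0.6321, 0.0215, 0.1866]
tool_rot: [[0.207, 0.978, -0.004], [0.978, -0.207, 0.001], [0.0, -0.004, -1.0]]
force: [-0.7, 0.0, -1.1]
width: 0.738
grip_force: 66.2
```

Run:
```python
from h import *
c=cap("wrist");col=c["color"][:,318:330].astype(float).mean(1);d=np.abs(np.diff(col,axis=0)).sum(1)
print([(i,int(d[i])) for i in range(235,440) if d[i]>12],sense()["tool_rot"])
plan([.6334,.0212,.127],-12,.6,step=.018)
```

```text
[(246, 24), (247, 12), (372, 21), (373, 15), (377, 14), (413, 23), (414, 20), (419, 81), (420, 224), (421, 91), (422, 15)] [[ 2.06628568e-01  9.78413912e-01 -3.29426415e-03]
 [ 9.78419455e-01 -2.06627134e-01  7.73501125e-04]
 [ 7.61199027e-05 -3.38299956e-03 -9.99994275e-01]]
now [0.6321 0.0216 0.1869] rows 4
-0.002 -0.000 0.001 -0.001 0.007 0.250 0.6;
-0.002 -0.000 0.001 -0.001 0.006 0.250 0.6;
-0.002 -0.000 0.001 -0.001 0.006 0.250 0.6;
-0.002 -0.000 0.001 -0.001 0.006 0.250 0.6;
```

apply_moves(plan="-0.002 0 0 0 0.006 0.25 0.6;-0.002 0 0 0 0.006 0.25 0.6;-0.002 0 0 0 0.006 0.25 0.6;-0.001 0 0 0 0.006 0.22 0.6;0 0 0 0 0 0 0.6")

```text
time: 14.72
tcp_pos: [0.6339, 0.021, 0.1268]
tool_rot: [[0.207, 0.978, -0.002], [0.978, -0.207, 0.0], [-0.0, -0.002, -1.0]]
force: [-0.3, 0.1, -1.7]
width: 0.738
grip_force: 66.2
```

apply_moves(plan="0 0 0 0 0 0.02 0.6;0 0 0 0 0 0.02 0.6;0 0 0 0 0 0 0.6;0 0 0 0 0 0 0.6")

```text
time: 15.22
tcp_pos: [0.6343, 0.021, 0.126]
tool_rot: [[0.207, 0.978, 0.001], [0.978, -0.207, -0.0], [0.0, 0.001, -1.0]]
force: [-0.0, -0.2, -0.4]
width: 0.745
grip_force: 66.2
```

apply_moves(plan="0 0 0 0 0 0.015 0.6;0 0 0 0 0 0 0.6;0 0 0 0 0 0 0.6")

```text
time: 15.6
tcp_pos: [0.6343, 0.021, 0.1249]
tool_rot: [[0.207, 0.978, 0.001], [0.978, -0.207, 0.0], [0.0, 0.001, -1.0]]
force: [0.8, 0.0, -0.8]
width: 0.741
grip_force: 66.2
```

apply_moves(plan="0 0 0 0 0 0.015 0.6;0 0 0 0 0 0 0.6;0 0 0 0 0 0 0.6")

```text
time: 15.98
tcp_pos: [0.6343, 0.0209, 0.124]
tool_rot: [[0.207, 0.978, 0.0], [0.978, -0.207, -0.0], [0.0, 0.0, -1.0]]
force: [0.9, -0.3, -0.2]
width: 0.741
grip_force: 66.2
```

No contact yet. Continuing down.

apply_moves(plan="0 0 0 0 0 0.017 0.6;0 0 0 0 0 0.017 0.6;0 0 0 0 0 0 0.6;0 0 0 0 0 0 0.6")

```text
time: 16.48
tcp_pos: [0.6343, 0.021, 0.122]
tool_rot: [[0.207, 0.978, 0.001], [0.978, -0.207, -0.0], [0.0, 0.001, -1.0]]
force: [0.2, -0.3, -1.3]
width: 0.735
grip_force: 66.2
```

apply_moves(plan="0 0 0 0 0 0.015 0.6;0 0 0 0 0 0 0.6;0 0 0 0 0 0 0.6")

```text
time: 16.85
tcp_pos: [0.6343, 0.021, 0.1211]
tool_rot: [[0.207, 0.978, 0.001], [0.978, -0.207, 0.0], [0.0, 0.001, -1.0]]
force: [-0.2, -0.5, -0.7]
width: 0.743
grip_force: 66.2
```

apply_moves(plan="0 0 0 0 0 0.012 0.6;0 0 0 0 0 0 0.6;0 0 0 0 0 0.01 0.6;0 0 0 0 0 0 0.6")

```text
time: 17.35
tcp_pos: [0.6343, 0.0209, 0.1201]
tool_rot: [[0.207, 0.978, 0.001], [0.978, -0.207, -0.0], [0.0, 0.001, -1.0]]
force: [-2.3, -0.4, 4.0]
width: 0.737
grip_force: 66.7
```

Contact at the predicted height. Releasing and backing off.

apply_moves(plan="0 0 0 0 0 0 0.78;0 0 0 0 0 0 0.85;0 0 0 0 0 0 1;0 0 0 0 0 0 1;0 0 0 0 0 -0.1 1")

```text
time: 17.98
tcp_pos: [0.6341, 0.021, 0.1256]
tool_rot: [[0.207, 0.978, -0.0], [0.978, -0.207, 0.0], [-0.0, -0.0, -1.0]]
force: [0.1, -0.6, 0.3]
width: 1.005
grip_force: 0.0
```

apply_moves(plan="0 0 0 0 0 -0.4 1;0 0 0 0 0 -0.7 1;0 0 0 0 0 -0.9 1;0 0 0 0 0 -0.4 1;0 0 0 0 0 0 1")

```text
time: 18.6
tcp_pos: [0.6346, 0.021, 0.2721]
tool_rot: [[0.207, 0.978, 0.005], [0.978, -0.207, -0.0], [0.001, 0.004, -1.0]]
force: [0.0, -0.7, 0.2]
width: 1.003
grip_force: 0.0
```

Run:
```python
from h import *
import pickle
c=cap("wrist");orange(c,.114);cv2.imwrite("pics/w6.png",c["color"]);pickle.dump(c,open("w6.pkl","wb"));print(sense()["tcp_pos"],proj(c,[.634,.021,.095]))
```

```text
orange px ((322.3949279785156, 225.06536865234375), 45.879669189453125) 
 ((0.6347549557685852, 0.020712919533252716), 0.03318442404270172) ((0.6347019672393799, 0.020258955657482147), (0.05414244160056114, 0.06508265435695648), 171.66796875)
[0.63409213 0.02098111 0.27023913] [[322.11985437 219.26900692]]
```

View pics/w6.png

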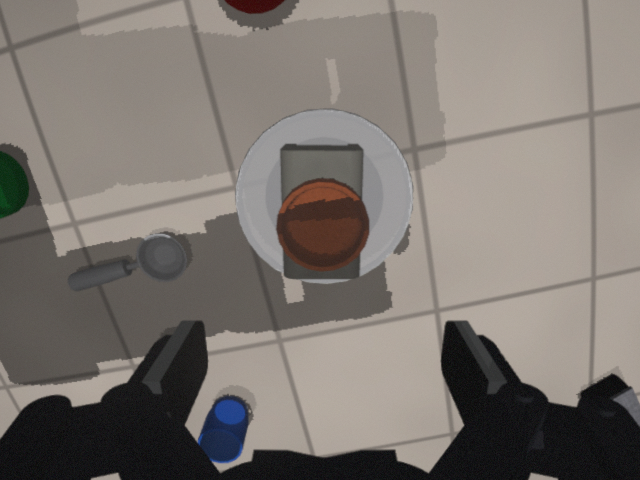

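The dish sits centred on the roof, with its rim at (322,225). I'm moving over the clear cup.

Run:
```python
from h import *
import pickle
c=pickle.load(open("w2.pkl","rb"));print(onz(c,[(162,117)],.058))
plan([.445,-.113,.24],-12,1)
```

```text
[[ 0.43699643 -0.11876505  0.058     ]]
now [0.6341 0.021  0.2702] rows 5
0.001 -0.000 0.000 -0.567 -0.524 0.100 1;
0.001 -0.000 0.000 -0.568 -0.524 0.100 1;
0.001 -0.000 0.000 -0.568 -0.524 0.100 1;
0.001 -0.000 0.000 -0.568 -0.524 0.100 1;
0.001 -0.000 0.000 -0.568 -0.524 0.101 1;
--
```

apply_moves(plan="0 0 0 -0.57 -0.525 0.1 1;0 0 0 -0.57 -0.525 0.1 1;0 0 0 -0.57 -0.525 0.1 1;0 0 0 -0.57 -0.525 0.1 1;0 0 0 -0.57 -0.525 0.1 1")

```text
time: 19.27
tcp_pos: [0.4429, -0.1142, 0.2383]
tool_rot: [[0.207, 0.978, -0.001], [0.978, -0.207, 0.001], [0.0, -0.002, -1.0]]
force: [0.6, -0.3, 0.2]
width: 1.001
grip_force: 0.0
```

apply_moves(plan="0 0 0 0 0 0 1;0 0 0 0 0 0 1")

```text
time: 19.52
tcp_pos: [0.445, -0.1137, 0.2392]
tool_rot: [[0.208, 0.978, -0.0], [0.978, -0.208, 0.0], [0.0, -0.0, -1.0]]
force: [-0.6, -0.0, 0.6]
width: 0.998
grip_force: 0.0
```

Run:
```python
from h import *
import pickle
c=cap("wrist");pickle.dump(c,open("w7.pkl","wb"));u=proj(c,[.437,-.118,.058])[0].astype(int);print(u,sense()["tcp_pos"])
x,y=u;print(x-70,y-70);cv2.imwrite("pics/w7.png",cv2.resize(c["color"][y-70:y+70,x-70:x+70],(560,560),interpolation=cv2.INTER_CUBIC))
```

```text
[314 225] [ 0.44524115 -0.11349728  0.23923472]
244 155
```

View pics/w7.png

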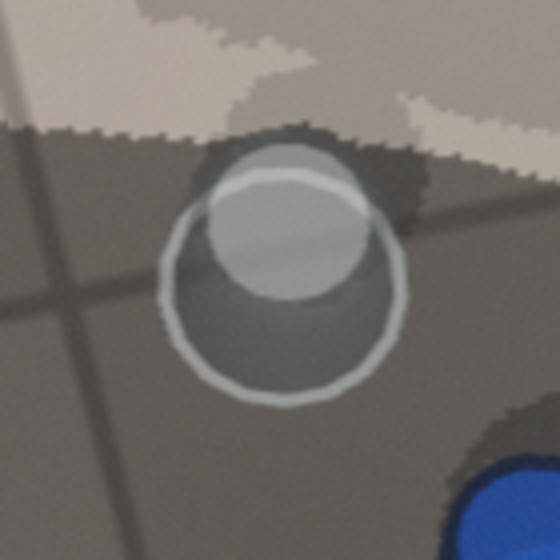

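The clear cup's rim circle is centred at crop (283,287) and its base disc at (289,221). The blue cup, lower right, is not meant.

Run:
```python
from h import *
import pickle
c=pickle.load(open("w7.pkl","rb"))
q=lambda p:(244+p[0]/4,155+p[1]/4)
P=onz(c,[q(p) for p in((157,287),(410,287),(283.5,167),(283.5,408))],.058);print(P,np.linalg.norm(P[0]-P[1]),np.linalg.norm(P[2]-P[3]),(P[0]+P[1])/2,(P[2]+P[3])/2)
print(onz(c,[q((289,221))],.004))
plan([*P.mean(0)[:2],.13],-12,1)
plan([*P.mean(0)[:2],.046],-12,1,p0=[*P.mean(0)[:2],.13],a0=-12,step=.03)
```

```text
[[ 0.41330795 -0.11427803  0.058     ]
 [ 0.46012279 -0.12418532  0.058     ]
 [ 0.44165962 -0.09668925  0.058     ]
 [ 0.4315093  -0.14305237  0.058     ]] 0.04785168492900296 0.04746122015639247 [ 0.43671537 -0.11923168  0.058     ] [ 0.43658446 -0.11987081  0.058     ]
[[ 0.43663193 -0.11975565  0.004     ]]
now [ 0.4452 -0.1135  0.2392] rows 2
0.000 -0.000 0.001 -0.064 -0.060 0.910 1;
0.000 -0.000 0.001 -0.064 -0.060 0.910 1;
now [ 0.4452 -0.1135  0.2392] rows 3
0.000 0.000 0.000 0.000 0.000 0.467 1;
0.000 0.000 0.000 0.000 0.000 0.467 1;
0.000 0.000 0.000 0.000 0.000 0.467 1;
```

apply_moves(plan="0 0 0 -0.064 -0.06 0.9 1;0 0 0 -0.064 -0.06 0.9 1;0 0 0 0 0 0 1;0 0 0 0 0 0.3 1;0 0 0 0 0 0 1")

```text
time: 20.2
tcp_pos: [0.437, -0.1195, 0.1146]
tool_rot: [[0.206, 0.978, 0.001], [0.978, -0.206, -0.0], [0.0, 0.001, -1.0]]
force: [0.3, 0.0, -0.3]
width: 0.996
grip_force: 0.0
```

Run:
```python
from h import *
plan([.4366,-.1196,.045],-12,1,step=.018)
```

```text
now [ 0.437  -0.1195  0.1146] rows 4
0.000 -0.000 0.001 -0.001 -0.002 0.290 1;
0.000 -0.000 0.001 -0.001 -0.002 0.290 1;
0.000 -0.000 0.001 -0.001 -0.002 0.290 1;
0.000 -0.000 0.001 -0.001 -0.001 0.290 1;
```

apply_moves(plan="0 0 0 0 0 0.29 1;0 0 0 0 0 0.29 1;0 0 0 0 0 0.29 0.9;0 0 0 0 -0.005 0.29 0.8;0 0 0 0 0 0 0.75")

```text
time: 20.82
tcp_pos: [0.4366, -0.1197, 0.0448]
tool_rot: [[0.207, 0.978, 0.001], [0.978, -0.207, -0.0], [0.0, 0.001, -1.0]]
force: [0.3, -0.3, 0.7]
width: 0.753
grip_force: 0.0
```

apply_moves(plan="0 0 0 0 0 0 0.65;0 0 0 0 0 0 0.6;0 0 0 0 0 0 0.55;0 0 0 0 0 0 0.45;0 0 0 0 0 0 0.45")

```text
time: 21.45
tcp_pos: [0.4363, -0.1198, 0.0452]
tool_rot: [[0.207, 0.978, 0.002], [0.978, -0.207, -0.001], [-0.0, 0.002, -1.0]]
force: [-1.0, 0.7, 14.7]
width: 0.541
grip_force: 59.2
```

apply_moves(plan="0 0 0 0 0 -0.2 0.45;0 0 0 0 0 -0.5 0.45;0 0 0 0 0 -0.9 0.45;0 0 0 0 0 -0.9 0.45;0 0 0 0 0 -0.3 0.45")

```text
time: 22.08
tcp_pos: [0.4362, -0.1198, 0.2157]
tool_rot: [[0.207, 0.978, 0.005], [0.978, -0.207, -0.002], [-0.001, 0.005, -1.0]]
force: [1.2, 0.1, -1.8]
width: 0.542
grip_force: 61.8
```

Run:
```python
from h import *
s=sense();print(s["width"],s["force"],s["grip_force"])
plan([.6347,.0207,.21],-12,.45,step=.055)
```

```text
0.5424769203039636 [ 1.15546693  0.14353212 -1.81509384] 61.770561430603266
now [ 0.4362 -0.1198  0.2157] rows 5
0.002 0.000 0.000 0.595 0.550 0.021 0.45;
0.002 0.000 0.000 0.595 0.550 0.021 0.45;
0.002 0.000 0.000 0.595 0.550 0.021 0.45;
0.002 0.000 0.000 0.595 0.550 0.020 0.45;
0.002 0.000 0.000 0.596 0.550 0.020 0.45;
--
```

apply_moves(plan="0.001 0 0 0.4 0.37 0 0.45;0.001 0 0 0.6 0.55 0 0.45;0.001 0 0 0.75 0.69 0 0.45;0.001 0 0 0.75 0.69 0 0.45;0.001 0 0 0.48 0.45 0 0.45")

```text
time: 22.7
tcp_pos: [0.6356, 0.023, 0.2126]
tool_rot: [[0.206, 0.979, -0.002], [0.979, -0.206, 0.001], [0.0, -0.002, -1.0]]
force: [-0.9, 0.3, -1.1]
width: 0.542
grip_force: 61.8
```

apply_moves(plan="0 0 0 0 0 0 0.45;0 0 0 0 0 0 0.45;0 0 0 0 0 0 0.45")

```text
time: 23.08
tcp_pos: [0.6335, 0.0204, 0.2125]
tool_rot: [[0.208, 0.978, -0.002], [0.978, -0.208, 0.0], [0.0, -0.002, -1.0]]
force: [0.0, -0.2, -0.9]
width: 0.543
grip_force: 61.9
```

Run:
```python
from h import *
c=cap("wrist");cv2.imwrite("pics/w8.png",c["color"]);s=sense();p=s["tcp_pos"]
print("cup rim pred",proj(c,[p[0],p[1],p[2]-.0452+.058]),"base",proj(c,[p[0],p[1],p[2]-.0452]),"dish rim",proj(c,[.6347,.0207,.114]))
plan([.6347,.0207,.160],-12,.45,step=.018)
```

```text
cup rim pred [[323.68798381 379.25321042]] base [[324.19095714 297.26239507]] dish rim [[326.1085086  254.71473215]]
now [0.6337 0.0204 0.2125] rows 3
-0.001 -0.000 -0.000 0.003 0.006 0.292 0.45;
-0.001 -0.000 -0.000 0.003 0.006 0.292 0.45;
-0.001 -0.000 -0.000 0.003 0.005 0.292 0.45;
```

View pics/w8.png

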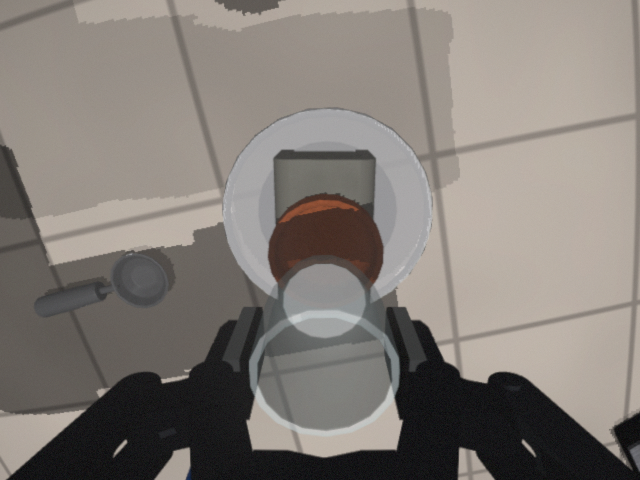

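Run:
```python
from h import *
c=cap("wrist");s=sense();p=s["tcp_pos"];a=np.radians(np.arange(0,360,2))
for n,r,z in(("rim",.024,.058),("floor",.0185,.004),("foot",.02,0)):
    q=proj(c,np.c_[p[0]+r*np.cos(a),p[1]+r*np.sin(a),0*a+p[2]-.0452+z]);print(n,q.min(0).round(1),q.max(0).round(1))
g=cv2.cvtColor(c["color"],cv2.COLOR_BGR2GRAY)[:,320:327].astype(float).mean(1);d=np.diff(g);print([(i,int(d[i])) for i in range(250,450) if abs(d[i])>7])
```

```text
rim [246.3 309.9] [401.  438.7]
floor [281.2 261.1] [367.  338.5]
foot [278.7 254.4] [369.5 336.7]
[(254, 9), (262, 8), (263, 49), (264, 9), (308, 7), (309, 14), (310, 15), (317, -15), (336, -15), (337, -27), (338, -11), (346, 9), (347, 12), (366, 8), (428, 11), (429, 25), (430, 27)]
```

The cup is level in the grip: the observed rim and floor rows match the prediction. Lowering.

apply_moves(plan="-0.001 0 0 0.003 0.006 0.29 0.45;-0.001 0 0 0.003 0.006 0.29 0.45;-0.001 0 0 0.003 0.006 0.29 0.45;0 0 0 0 0 0 0.45;0 0 0 0 0 0 0.45")

```text
time: 23.8
tcp_pos: [0.6355, 0.0214, 0.1598]
tool_rot: [[0.207, 0.978, -0.0], [0.978, -0.207, 0.0], [0.0, -0.0, -1.0]]
force: [-0.7, -0.2, -0.9]
width: 0.545
grip_force: 61.9
```

apply_moves(plan="0 0 0 0 0 0.12 0.45;0 0 0 0 0 0.12 0.45;0 0 0 0 0 0 0.45;0 0 0 0 0 0 0.45")

```text
time: 24.3
tcp_pos: [0.6354, 0.0214, 0.1454]
tool_rot: [[0.207, 0.978, -0.0], [0.978, -0.207, 0.0], [0.0, -0.0, -1.0]]
force: [-0.4, -0.2, -0.8]
width: 0.548
grip_force: 61.9
```

apply_moves(plan="0 0 0 0 0 0.03 0.45;0 0 0 0 0 0.03 0.45;0 0 0 0 0 0 0.45;0 0 0 0 0 0 0.45")

```text
time: 24.8
tcp_pos: [0.6354, 0.0214, 0.1418]
tool_rot: [[0.207, 0.978, -0.0], [0.978, -0.207, 0.0], [0.0, -0.0, -1.0]]
force: [-0.0, -0.7, -0.4]
width: 0.542
grip_force: 61.9
```

apply_moves(plan="0 0 0 0 0 0.015 0.45;0 0 0 0 0 0 0.45;0 0 0 0 0 0.008 0.45;0 0 0 0 0 0 0.45")

```text
time: 25.3
tcp_pos: [0.6354, 0.0214, 0.1404]
tool_rot: [[0.207, 0.978, -0.0], [0.978, -0.207, 0.0], [0.0, -0.0, -1.0]]
force: [-0.2, 0.1, -1.4]
width: 0.548
grip_force: 62.0
```

apply_moves(plan="0 0 0 0 0 0.01 0.45;0 0 0 0 0 0 0.45;0 0 0 0 0 0 0.45")

```text
time: 25.68
tcp_pos: [0.6354, 0.0214, 0.1403]
tool_rot: [[0.207, 0.978, 0.0], [0.978, -0.207, 0.0], [0.0, -0.0, -1.0]]
force: [-2.9, -1.0, 6.0]
width: 0.548
grip_force: 62.5
```

apply_moves(plan="0 0 0 0 0 0 0.58;0 0 0 0 0 0 0.65;0 0 0 0 0 0 0.8;0 0 0 0 0 0 0.95;0 0 0 0 0 -0.1 1")

```text
time: 26.3
tcp_pos: [0.6351, 0.0214, 0.1456]
tool_rot: [[0.207, 0.978, -0.001], [0.978, -0.207, 0.0], [-0.0, -0.001, -1.0]]
force: [0.1, 0.0, 0.3]
width: 1.002
grip_force: 0.0
```

apply_moves(plan="0 0 0 0 0 -0.4 1;0 0 0 0 0 -0.7 1;0 0 0 0 0 -0.9 1;0 0 0 0 0 -0.5 1;0 0 0 0 0 0 1")

```text
time: 26.92
tcp_pos: [0.6359, 0.0214, 0.2988]
tool_rot: [[0.207, 0.978, 0.004], [0.978, -0.207, -0.0], [0.001, 0.004, -1.0]]
force: [0.2, 0.0, -0.3]
width: 1.002
grip_force: 0.0
```

Run:
```python
from h import *
import pickle
c=cap("wrist");pickle.dump(c,open("w9.pkl","wb"));s=sense();print(s["tcp_pos"])
u=proj(c,[.6354,.0214,.153])[0].astype(int);x,y=u;print(x-70,y-70)
cv2.imwrite("pics/w9.png",cv2.resize(c["color"][y-70:y+70,x-70:x+70],(560,560),interpolation=cv2.INTER_CUBIC))
plan([.575,.36,.25],30,1)
```

```text
[0.63539887 0.02141992 0.29679006]
252 161
now [0.6354 0.0214 0.2968] rows 7
0.000 0.000 -0.209 0.759 -0.308 0.111 1;
0.000 0.000 -0.209 0.787 -0.227 0.111 1;
0.000 0.000 -0.209 0.806 -0.143 0.111 1;
0.000 0.000 -0.209 0.817 -0.058 0.111 1;
0.000 0.000 -0.209 0.818 0.027 0.111 1;
--
0.000 0.000 -0.209 0.811 0.113 0.111 1;
0.000 0.000 -0.209 0.795 0.197 0.111 1;
```

View pics/w9.png

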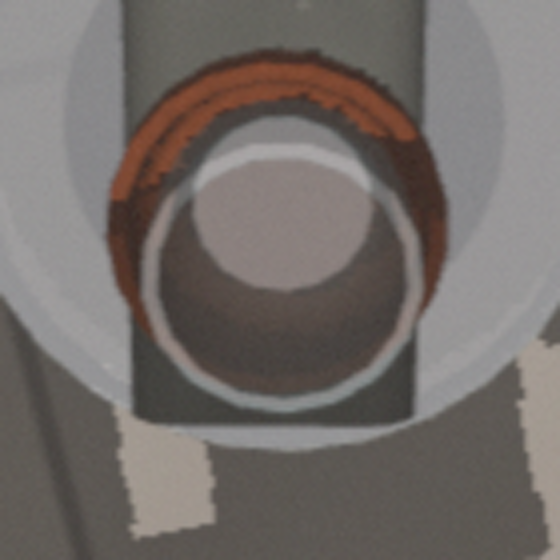

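The cup stands upright and centred in the dish, its rim at crop (282,276). Now the lid.

Run:
```python
from h import *
import pickle
c=pickle.load(open("w9.pkl","rb"));q=lambda p:(252+p[0]/4,161+p[1]/4)
P=onz(c,[q(p) for p in((140,276),(424,276),(282,141),(282,411))],.153);print(P.mean(0),np.linalg.norm(P[0]-P[1]),np.linalg.norm(P[2]-P[3]))
plan([.585,.37,.25],-12,1)
```

```text
[0.63570779 0.02209392 0.153     ] 0.047524147252916905 0.047155844941421235
now [0.6354 0.0214 0.2968] rows 7
0.000 -0.000 0.000 0.787 -0.289 0.111 1;
0.000 -0.000 0.000 0.787 -0.289 0.111 1;
0.000 -0.000 0.000 0.787 -0.290 0.111 1;
0.000 -0.000 0.000 0.787 -0.290 0.111 1;
0.000 -0.000 0.000 0.787 -0.290 0.111 1;
--
0.000 -0.000 0.000 0.787 -0.290 0.111 1;
0.000 -0.000 0.000 0.787 -0.290 0.111 1;
```

apply_moves(plan="0 0 0 0.79 -0.29 0.05 1;0 0 0 0.79 -0.29 0.1 1;0 0 0 0.79 -0.29 0.1 1;0 0 0 0.79 -0.29 0.1 1;0 0 0 0.79 -0.29 0.1 1")

```text
time: 27.6
tcp_pos: [0.5986, 0.2727, 0.2672]
tool_rot: [[0.207, 0.978, -0.003], [0.978, -0.207, -0.001], [-0.001, -0.002, -1.0]]
force: [1.0, 0.7, 0.8]
width: 0.998
grip_force: 0.0
```

apply_moves(plan="0 0 0 0.79 -0.29 0.15 1;0 0 0 0.79 -0.29 0.15 1;0 0 0 0 0 0 0.5;0 0 0 0 0 0 0.5;0 0 0 0 0 0 0.5")

```text
time: 28.22
tcp_pos: [0.5853, 0.3701, 0.2508]
tool_rot: [[0.208, 0.978, -0.001], [0.978, -0.208, -0.0], [-0.0, -0.001, -1.0]]
force: [-0.7, -0.1, 0.3]
width: 0.497
grip_force: 0.0
```

Run:
```python
from h import *
import pickle
c=cap("wrist");pickle.dump(c,open("w10.pkl","wb"));s=sense();print(s["tcp_pos"],s["joint_positions"])
u=proj(c,[.577,.382,.012])[0].astype(int);x,y=u;print(x-70,y-70)
cv2.imwrite("pics/w10.png",cv2.resize(c["color"][y-70:y+70,x-70:x+70],(560,560),interpolation=cv2.INTER_CUBIC))
```

```text
[0.58532455 0.37008074 0.25095999] [2.68370852e+01 3.39255612e+01 7.89446977e+01 1.94498737e-02
 6.71506978e+01 3.88605947e+01]
242 119
```

View pics/w10.png

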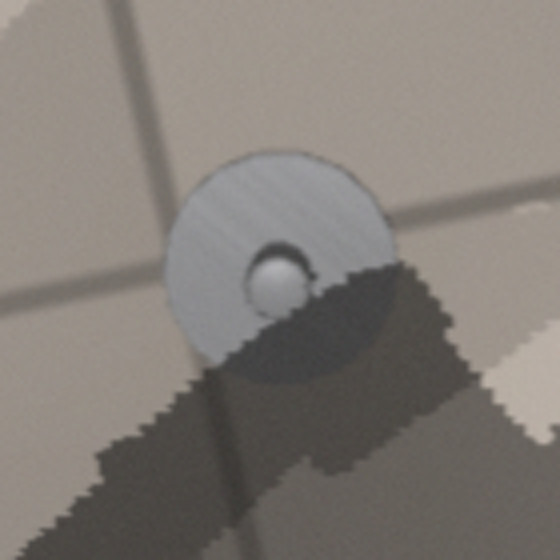

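The lid stands knob up: plate centre at crop (281,268), knob top around (280,287).

Run:
```python
from h import *
import pickle
c=pickle.load(open("w10.pkl","rb"));q=lambda p:(242+p[0]/4,119+p[1]/4)
P=onz(c,[q(p) for p in((166,268),(396,268),(281,153),(281,383))],.012);print(P.mean(0),np.linalg.norm(P[0]-P[1]),np.linalg.norm(P[2]-P[3]))
print(onz(c,[q((280,288))],.032))
plan([*P.mean(0)[:2],.10],-12,.5)
```

```text
[0.57768977 0.38486613 0.012     ] 0.05026135573302281 0.05083077187478362
[[0.57801532 0.38459063 0.032     ]]
now [0.5853 0.3701 0.251 ] rows 3
-0.000 -0.000 -0.000 0.071 -0.058 0.839 0.5;
-0.000 -0.000 -0.000 0.071 -0.058 0.839 0.5;
-0.000 -0.000 -0.000 0.072 -0.058 0.839 0.5;
```

apply_moves(plan="0 0 0 0.071 -0.058 0.8 0.5;0 0 0 0.071 -0.058 0.8 0.5;0 0 0 0.071 -0.058 0.8 0.5;0 0 0 0 0 0.2 0.5;0 0 0 0 0 0 0.5")

```text
time: 28.9
tcp_pos: [0.5778, 0.3855, 0.0954]
tool_rot: [[0.208, 0.978, -0.0], [0.978, -0.208, 0.0], [0.0, -0.0, -1.0]]
force: [-0.1, 0.9, -0.4]
width: 0.499
grip_force: 0.0
```

Run:
```python
from h import *
plan([.5778,.3848,.036],-12,.5,step=.015)
```

```text
now [0.5778 0.3855 0.0954] rows 4
-0.000 -0.000 0.000 -0.003 0.001 0.248 0.5;
-0.000 -0.000 0.000 -0.003 0.001 0.248 0.5;
-0.000 -0.000 0.000 -0.003 0.001 0.248 0.5;
-0.000 -0.000 0.000 -0.003 0.000 0.248 0.5;
```

apply_moves(plan="0 0 0 -0.003 0 0.25 0.5;0 0 0 -0.003 0 0.25 0.5;0 0 0 -0.003 0 0.25 0.5;0 0 0 -0.003 0 0.22 0.4;0 0 0 0 0 0 0.35")

```text
time: 29.52
tcp_pos: [0.5766, 0.385, 0.0352]
tool_rot: [[0.207, 0.978, -0.002], [0.978, -0.207, -0.001], [-0.001, -0.002, -1.0]]
force: [0.1, 0.0, 0.3]
width: 0.347
grip_force: 0.0
```

apply_moves(plan="0 0 0 0 0 0 0.25;0 0 0 0 0 0 0.2;0 0 0 0 0 0 0.15;0 0 0 0 0 0 0.1;0 0 0 0 0 0 0.08")

```text
time: 30.15
tcp_pos: [0.5773, 0.3854, 0.0375]
tool_rot: [[0.207, 0.978, 0.001], [0.978, -0.207, 0.001], [0.001, 0.0, -1.0]]
force: [-0.6, 0.3, 5.3]
width: 0.131
grip_force: 58.6
```

apply_moves(plan="0 0 0 0 0 -0.2 0.05;0 0 0 0 0 -0.6 0.05;0 0 0 0 0 -0.9 0.05;0 0 0 0 0 -0.9 0.05;0 0 0 0 0 -0.9 0.05")

```text
time: 30.78
tcp_pos: [0.5769, 0.385, 0.2491]
tool_rot: [[0.207, 0.978, -0.0], [0.978, -0.207, 0.0], [0.0, -0.0, -1.0]]
force: [1.1, 0.4, -0.4]
width: 0.132
grip_force: 58.6
```

Run:
```python
from h import *
s=sense();print(s["width"],s["force"],s["grip_force"],s["tool_rot"][2])
plan([.6357,.0221,.25],-12,.05)
```

```text
0.132326750576725 [ 1.09945439  0.36133716 -0.37447152] 58.550952672958374 [ 2.70259394e-04 -2.83506715e-04 -9.99999923e-01]
now [0.5769 0.385  0.2491] rows 7
-0.000 -0.000 0.000 -0.816 0.316 -0.002 0.05;
-0.000 -0.000 0.000 -0.816 0.316 -0.002 0.05;
-0.000 -0.000 0.000 -0.816 0.316 -0.002 0.05;
-0.000 -0.000 0.000 -0.816 0.316 -0.002 0.05;
-0.000 -0.000 0.000 -0.816 0.316 -0.002 0.05;
--
-0.000 -0.000 0.000 -0.816 0.316 -0.002 0.05;
-0.000 -0.000 0.000 -0.816 0.317 -0.002 0.05;
```

apply_moves(plan="0 0 0 -0.5 0.19 0 0.05;0 0 0 -0.8 0.31 0 0.05;0 0 0 -0.85 0.33 0 0.05;0 0 0 -0.85 0.33 0 0.05;0 0 0 -0.85 0.33 0 0.05")

```text
time: 31.4
tcp_pos: [0.6168, 0.139, 0.2473]
tool_rot: [[0.207, 0.978, 0.0], [0.978, -0.207, 0.0], [0.0, -0.0, -1.0]]
force: [0.8, 0.3, -0.7]
width: 0.132
grip_force: 58.6
```

apply_moves(plan="0 0 0 -0.85 0.33 0 0.05;0 0 0 -0.65 0.25 0 0.05;0 0 0 -0.36 0.14 0 0.05;0 0 0 0 0 0 0.05;0 0 0 0 0 0 0.05")

```text
time: 32.02
tcp_pos: [0.6358, 0.0236, 0.2467]
tool_rot: [[0.206, 0.978, -0.0], [0.978, -0.206, 0.0], [0.0, -0.001, -1.0]]
force: [0.1, 0.7, -1.4]
width: 0.132
grip_force: 58.6
```

Run:
```python
from h import *
c=cap("wrist");s=sense();p=s["tcp_pos"];a=np.radians(np.arange(0,360,2));print(s["width"])
q=proj(c,np.c_[p[0]+.026*np.cos(a),p[1]+.026*np.sin(a),0*a+p[2]-.0375+.012]);print("plate pred",q.min(0).round(1),q.max(0).round(1))
x0,y0=[int(v) for v in q.mean(0)];x0-=110;y0-=110;print(x0,y0)
cv2.imwrite("pics/w11.png",cv2.resize(c["color"][y0:y0+200,x0:x0+220],None,fx=2.7,fy=2.7,interpolation=cv2.INTER_CUBIC))
plan([.6357,.0221,.205],-12,.05,step=.018)
```

```text
0.13118661711899585
plate pred [257.8 256.9] [389.2 373.6]
213 206
now [0.6358 0.0238 0.2467] rows 3
-0.000 -0.000 0.001 -0.010 0.001 0.232 0.05;
-0.000 -0.000 0.001 -0.009 0.001 0.232 0.05;
-0.000 -0.000 0.001 -0.009 0.001 0.232 0.05;
```

View pics/w11.png

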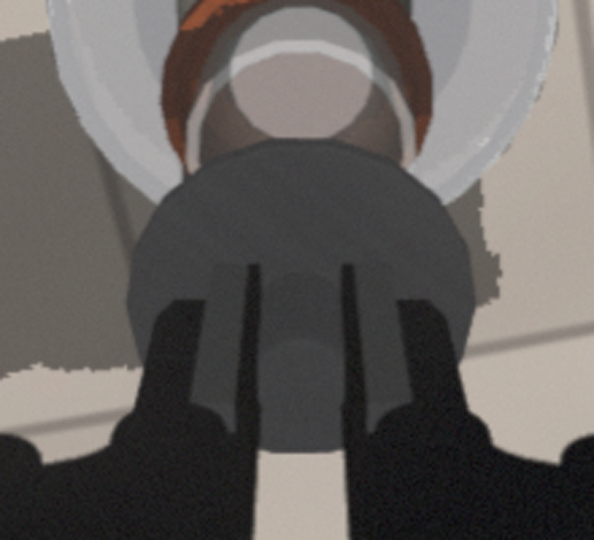

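The lid hangs level and centred in the grip, with the plate edges within 2 px of the prediction. Lowering.

apply_moves(plan="0 0 0 -0.01 0 0.23 0.05;0 0 0 -0.01 0 0.23 0.05;0 0 0 -0.01 0 0.23 0.05;0 0 0 0 0 0 0.05;0 0 0 0 0 0 0.05")

```text
time: 32.7
tcp_pos: [0.6358, 0.0208, 0.2053]
tool_rot: [[0.207, 0.978, -0.0], [0.978, -0.207, 0.0], [0.0, -0.0, -1.0]]
force: [0.2, 0.2, -0.1]
width: 0.134
grip_force: 58.6
```

apply_moves(plan="0 0 0 0 0 0.12 0.05;0 0 0 0 0 0.12 0.05;0 0 0 0 0 0.06 0.05;0 0 0 0 0 0 0.05;0 0 0 0 0 0 0.05")

```text
time: 33.33
tcp_pos: [0.6357, 0.0208, 0.1873]
tool_rot: [[0.207, 0.978, -0.0], [0.978, -0.207, 0.0], [0.0, -0.0, -1.0]]
force: [-0.1, -0.1, -0.0]
width: 0.13
grip_force: 58.6
```

apply_moves(plan="0 0 0 0.015 0 0.03 0.05;0 0 0 0 0 0.025 0.05;0 0 0 0 0 0 0.05;0 0 0 0 0 0 0.05")

```text
time: 33.83
tcp_pos: [0.6358, 0.0217, 0.1839]
tool_rot: [[0.207, 0.978, -0.0], [0.978, -0.207, 0.0], [0.0, -0.0, -1.0]]
force: [-1.0, -0.9, -1.1]
width: 0.131
grip_force: 58.6
```

apply_moves(plan="0 0 0 0 0 0.015 0.05;0 0 0 0 0 0 0.05;0 0 0 0 0 0.008 0.05;0 0 0 0 0 0 0.05")

```text
time: 34.33
tcp_pos: [0.6358, 0.0217, 0.1825]
tool_rot: [[0.207, 0.978, -0.0], [0.978, -0.207, 0.0], [0.0, -0.001, -1.0]]
force: [0.5, -0.1, -0.6]
width: 0.127
grip_force: 58.6
```

apply_moves(plan="0 0 0 0 0 0.008 0.05;0 0 0 0 0 0 0.05;0 0 0 0 0 0 0.05")

```text
time: 34.7
tcp_pos: [0.6359, 0.0217, 0.1824]
tool_rot: [[0.207, 0.978, 0.0], [0.978, -0.207, 0.0], [0.0, 0.0, -1.0]]
force: [-1.4, -0.2, 4.8]
width: 0.131
grip_force: 58.8
```

Seated with contact at the predicted height. Releasing slowly, then up.

apply_moves(plan="0 0 0 0 0 0 0.16;0 0 0 0 0 0 0.22;0 0 0 0 0 0 0.35;0 0 0 0 0 0 0.5;0 0 0 0 0 0 0.5")

```text
time: 35.33
tcp_pos: [0.6358, 0.0217, 0.1819]
tool_rot: [[0.207, 0.978, -0.001], [0.978, -0.207, 0.0], [0.0, -0.001, -1.0]]
force: [0.1, 0.5, 0.1]
width: 0.498
grip_force: 0.0
```

apply_moves(plan="0 0 0 0 0 -0.2 0.5;0 0 0 0 0 -0.5 0.5;0 0 0 0 0 -0.8 0.5;0 0 0 0 0 -0.5 0.5;0 0 0 0 0 0 0.5")

```text
time: 35.95
tcp_pos: [0.6364, 0.0217, 0.3054]
tool_rot: [[0.207, 0.978, 0.005], [0.978, -0.207, -0.0], [0.001, 0.005, -1.0]]
force: [-0.2, -0.4, -0.4]
width: 0.498
grip_force: 0.0
```

Run:
```python
from h import *
c=cap("wrist");d=cap("scene");s=sense();print(s["tcp_pos"],s["width"])
x,y=proj(d,[.6355,.0215,.09])[0].astype(int)
cv2.imwrite("pics/w12.png",np.hstack([cv2.resize(d["color"][y-55:y+45,x-45:x+45],(405,450),interpolation=cv2.INTER_CUBIC),c["color"][15:465,140:535]]))
a=np.radians(np.arange(0,360,2));q=proj(c,np.c_[.6357+.026*np.cos(a),.0219+.026*np.sin(a),0*a+.157]);print("plate pred",q.min(0).round(1)-[140,15]+[405,0],q.max(0).round(1)-[140,15]+[405,0])
```

```text
[0.63555617 0.02168303 0.3021342 ] 0.500272741227274
plate pred [548.4 177.2] [625.3 251. ]
```

View pics/w12.png

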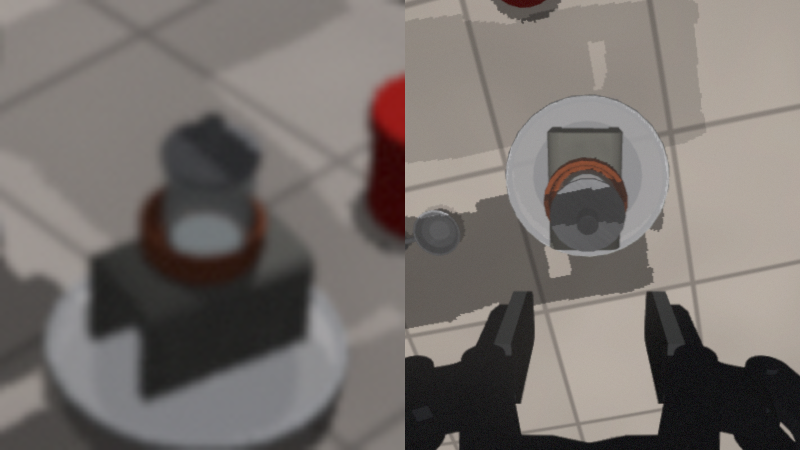

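The stack is complete. The cave, dish, cup and lid are aligned, and the lid plate at (587,214) is on its predicted seated position and level. The gripper is clear.

```bash
python3 -c "
from bench import finish_job;print(finish_job())"
```

```text
the job is handed in; nothing more can be done
None
```

The drip station is built on the turntable in the order asked (cave, dish, cup, lid) and handed in at about 36 s of robot time; the last pictures show it upright and aligned, the lid level, with the cave about 2 mm off the turntable's centre.

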